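Show the hidden red dot to the camera with the inspection mirror

ROBOT

A 6-joint arm with a two-finger parallel gripper is mounted at the origin on a cart in front of the work surface, level with it; the furniture and walls round the work are solid. World frame = base frame: x ahead of the robot, y to its left, z up, the work surface at z = 0. Lengths are in m, angles in rad, forces in N, time in s.
With the tool pointing down it reaches from about 0.35 to 0.775 m from the base axis. Payload 7.3 kg.
Tool frame: the origin (TCP) lies midway between the tips of the shut fingers; the grasp point (between the pads) lies 19 mm behind it (robot.grip_depth is the z of the grasp point in the tool frame, in m); z points along the fingers, y is the line along which they close (so a half turn about z gives the same grasp; the last joint's range is limited). The gripper opens to 92 mm and grips with 3 to 60 N. Pads are 19 mm wide; open, the fingers measure 130 mm over their backs; the gripper's body (75 mm by 190 mm) begins 47 mm behind the grasp point.
Start: joints at [1.029, 0.342, 1.524, -0, 1.275, -0.146], TCP at [0.202, 0.484, 0.227] pointing down, gripper open.
Joint ranges: [-2.53, 2.53], [-0.77, 2.02], [0.04, 2.7], [-1, 4.14], [0.28, 2.66], [-3.11, 3.11]. Speed limits (rad/s): [2.57, 2.57, 3.14, 3.14, 3.14, 3.14].

INTERFACE

Orientations are given as [roll, pitch, yaw] about the fixed x, y, z axes, in that order (R = Rz(yaw) Ry(pitch) Rx(roll)).
In Python, from cell import robot, viewer gives the robot as it stands.
- The arm moves only by the tool step_arm, never from a script. Its argument "increments" is a list of rows, each an object with "delta_pos": the shift along the tool's x, y, z in cm, a list of three; "dr": the turn, a rotation vector about the tool's x, y, z in degrees, a list of three; "fingers": the closure, from -1 (fully open) to 1 (shut), so that 0 is half open. In form: [{"delta_pos": [tx, ty, tz], "dr": [wx, wy, wz], "fingers": fingers}, ...]. A call has exactly 5 rows; each row is the pose to reach, as a shift and turn from the pose commanded when the call began, along the tool's axes at that moment; what a row does not reach only later rows make up. A row lasts 1/8 s, in which the tool goes at most 62.5 mm and 10.7 degrees, less where a joint would pass 70% of its speed; a pose out of reach is approached as far as the arm can. A call with a gripper value outside its range is refused whole. The fingers move at their own pace and stop on an object; "newtons" is the grip in N (left out, the last holds). Time passes only in rows, so rows that repeat a pose let the fingers close, or fill a call up. It gives the time, the measured TCP pose, the force, the opening and the grip force at its end, in the units of the state.
- robot.observe(): the state, without advancing time (a new reading comes with each control period).
- viewer.read_camera(name): name is "side" or "top"; returns the picture (420x560x3 uint8, red, green, blue); there is no depth.
- viewer.camera_params(name): a dict with "K" (3x3 intrinsics, pixels), "k1" (the pictures are not rectified: a ray, as slopes to the right and down, at radius r is drawn at 1 + k1 r^2 times it, then the intrinsics apply), "T" (4x4, takes a point from camera to world coordinates). Camera axes: x right, y down, z forward; pixel columns grow to the right and rows downward; lengths in m; the calibration is good to about 2 mm. A picture is of the moment at which its call begins. camera_params takes no time and is no camera call.
- robot.hand_in(): hands the job in; it is judged then, once.
The state is a dict: "time": time; "qpos": joint angles; "qvel": joint speeds; "joint_efforts": joint torques, N m; "tool_pos": TCP position; "tool_rot": TCP orientation; "contact_force": force on the tool from outside, world axes, zero at the start; "torque": the same for the moment, N m; "opening": finger opening in m; "grip_force": force on a finger pad.
Only numpy, scipy, OpenCV 4.12 (cv2) and the standard library are available. Lean on these libraries where they do the work, as an engineer would, in place of code of your own. Each camera call takes 0.05 s, during which the arm holds its last target. There are 200 camera calls.

TASK

Lift the inspection mirror out of its black rest by the orange tab and drop its blade end-down, fully home, into the slot of the blue spring swivel. Then turn it there until the rig's camera sees the red dot of the cell block reflected in the middle of the mirror, and finish while still gripping the tab and holding the mirror steady at that angle, because the spring would turn it back. Leave the other things on the table where they are.

Things in the scene. Friction and masses are not known exactly. Their poses are not given: they have to be found in the camera images.
- mirror: inspection mirror, 168 mm tall, 0.12 kg, upright in the black rest. Origin under its steel blade (10 x by 24 y mm, z 0-46); z up. Black frame 8 x 84 mm, z 58-122, holds an 80 wide x 60 high mirror whose reflecting face looks along the body's -x (other side plain black). Orange grip tab 12 (x) x 30 (y) mm, z 122-168: grip from above across its 12 mm, at z 148
- mirror_centre (a point): centre of the mirror's reflecting face, 90 mm above the foot; axes as mirror (reflecting normal is -x)
- rest: black block 54x64x40 mm, fixed, where the mirror waits. Origin under its centre. Its upright slot is 12.5 (x) x 26.5 (y) mm, 32 deep (floor 8 mm above the table, mouth at 40), chamfered; the mirror starts with its foot on that floor and its axes parallel to the block's, give or take 0.05 rad
- stand: fixed grey base plate 80x80x12 mm that carries the blue swivel. Origin under its centre, on the swivel's upright axis. At rest the slot's axes are parallel to this body's axes
- swivel (a joint): turn of the blue swivel (block 34x48x40 mm on the stand, z 12 to 52 mm, lip to 58) about the upright axis: 0 at rest, grows clockwise seen from above, stops at -0.15 and 1.5 rad. A spring (0.06 N m per rad) pulls it back to 0 whenever it is let go
- slot_floor (a point): centre of the floor of the swivel's slot, 20 mm above the table; turns with the swivel. Slot 14 (x) x 28 (y) mm, 32 deep (its edge 52 mm above the table), with a lead-in lip above that flares by 5 mm each way up to 58 mm above the table. Its -x side has a yellow tab: the mirror goes in with its reflecting face on that side (mirror axes parallel to this point's)
- lens (a point): centre of the lens of the black inspection camera on the rig's post, 150 mm above the table
- red_dot (a point): centre of the red dot, 20 mm across, on the white label on the clamped cell block's face, 70 mm above the table; lens and dot are 160 mm apart horizontally and neither can see the other directly
- midpoint (a point): point half way between lens and red dot, 110 mm up (as is the mirror's centre when home in the swivel), 180 to 215 mm from the swivel. The lens sees the dot in the middle of the mirror when the mirror's normal, seen from above, halves the angle between the directions to lens and dot; it then points at this spot within about 10 mm
- rig: fixed inspection rig: aluminium plate 125x250x8 mm with the camera post and the clamped pink cell block (62x102x66 mm on a riser). Origin at table level below the midpoint (3 mm off); its -x side, with lens and label, looks towards the swivel. Highest part 180 mm
- multimeter: bystander, to be left alone (size in mm): hand multimeter, 145x70x44, lying at the back; origin under its middle
- flux_bottle: bystander, to be left alone (size in mm): small white bottle with red tip, 35x35x97; origin under its middle
- screw_jar: bystander, to be left alone (size in mm): grey jar with black lid, 50x50x69; origin under its middle
- tape: bystander, to be left alone (size in mm): roll of amber tape, 68x68x16; origin under its middle
- screwdriver: bystander, to be left alone (size in mm): red screwdriver, 25x179x25, lying near the front edge; origin under its middle
- side_cutters: bystander, to be left alone (size in mm): blue side cutters, 76x120x13, lying; origin under its middle

How it is judged:
On the way:
1. the mirror's blade stands fully home in the swivel's slot (horizontal distance between mirror and slot_floor below 0.006 m and z of mirror in the frame of slot_floor between -0.006 and 0.006 m and angle between mirror's own z axis and vertical below 0.08 rad), for 0.2 s.
At the end, for the whole second after the job is handed in: Mirror upright (0.08 rad), foot within 6 mm of the slot floor, reflecting side to the rig with its normal passing within 30 mm sideways of the point half way between lens and dot; fingers still grip it (over 1 N), swivel turned over 0.1 rad against its spring, mirror still (all of step 1 and y of midpoint in the frame of mirror_centre between -0.03 and 0.03 m and x of midpoint in the frame of mirror_centre below -0.1 m and contact force between the fingers and mirror above 1 N and linear speed of mirror below 0.02 m/s and angular speed of mirror below 0.1 rad/s and value of joint swivel above 0.1 rad); the arm keeps its last pose, push and grip.
It fails at once if a bystander is shifted by more than 30 mm (distance of any of multimeter, flux_bottle, screw_jar, tape, screwdriver, side_cutters from where it was at the start of the episode above 0.03 m).
It also fails if it takes over 40 s, if anything falls off the work surface, if the arm or the gripper's body presses on something with over 40 N, if the wrist force passes 120 N, or if a joint passes its speed limit or range.

## Working session

There is one attempt and no reset: what is moved stays moved. The work goes in short steps, Python scripts to look and compute and a tool call to move; the robot and the scene stay as the last step left them, time stands still between calls to the robot, and variables do not carry over. Pictures are saved under pics/ and viewed, at most 10 in all, crops included, and the job is handed in when it is done.

Besides the shell and the picture viewer there is one more tool, called after "Emit:" as name(argument=value, ...), one argument or row to a line, values as JSON. step_arm: Moves the arm, as the interface text tells. Its arguments: {"type":"object","properties":{"increments":{"type":"array"},"newtons":{"type":"number"}},"required":["increments"]}

```bash
mkdir -p pics; python3 - <<'E'
from cell import robot, viewer
import cv2,numpy as np
for n in("top","side"):
    im=viewer.read_camera(n); cv2.imwrite(f"pics/{n}0.png",im[:,:,::-1]); p=viewer.camera_params(n); print(n,p)
print(robot.observe(), robot.grip_depth)
E
```

```text
top {'K': array([[431.77795518,   0.        , 278.080487  ],
       [  0.        , 431.77795518, 200.9946232 ],
       [  0.        ,   0.        ,   1.        ]]), 'k1': -0.07013016744814425, 'T': array([[ 0.02910319, -0.98387064,  0.17649807,  0.36481741],
       [-0.99957366, -0.02823145,  0.00744871, -0.16490746],
       [-0.00234577, -0.1766396 , -0.9842728 ,  1.24291854],
       [ 0.        ,  0.        ,  0.        ,  1.        ]])}
side {'K': array([[406.03769758,   0.        , 279.13544012],
       [  0.        , 406.03769758, 209.63244182],
       [  0.        ,   0.        ,   1.        ]]), 'k1': -0.05237354960948947, 'T': array([[ 0.92319768, -0.15178555,  0.35308241,  0.16400175],
       [-0.38418463, -0.3893404 ,  0.83714767, -1.15655987],
       [ 0.01040233, -0.90850163, -0.41775183,  0.63526872],
       [ 0.        ,  0.        ,  0.        ,  1.        ]])}
{'time': 0.1, 'qpos': array([ 1.02900244e+00,  3.42655790e-01,  1.52493464e+00,  1.21760912e-05,
        1.27541605e+00, -1.46023962e-01]), 'qvel': array([-0.00114436, -0.00272064, -0.00244378, -0.00088892, -0.00022677,
        0.00038132]), 'joint_efforts': array([ 9.72886191e-04, -4.32004201e+01, -2.44694334e+01,  7.18441280e-02,
        5.27125492e-02, -3.74971717e-05]), 'tool_pos': array([0.20218994, 0.4840987 , 0.22610846]), 'tool_rot': array([-3.14019557e+00, -2.17238499e-04,  2.74581902e+00]), 'contact_force': array([ 0.46729177, -0.16643189, -0.65668838]), 'torque': array([0.01086476, 0.02202583, 0.0554472 ]), 'grip_force': 0.0, 'opening': 0.09147543761358302} -0.0188
```

View pics/top0.png

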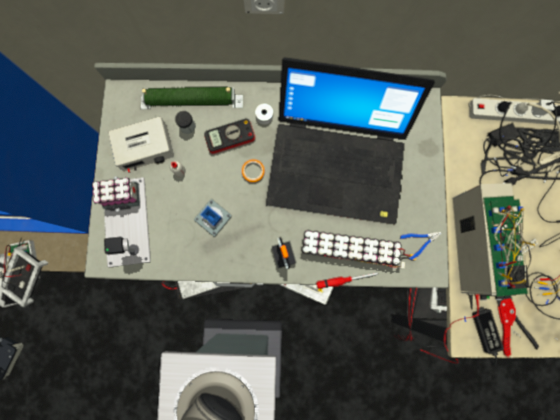

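View pics/side0.png

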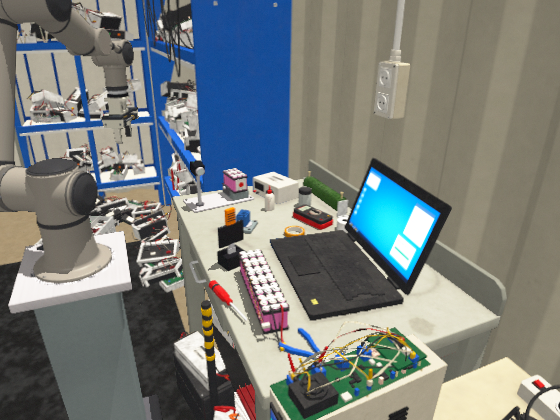

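```bash
cat > h.py <<'E'
import cv2,numpy as np
from cell import robot, viewer
P={n:viewer.camera_params(n) for n in("top","side")}
def ray(n,uv):
    p=P[n];K=p["K"];d=(np.array(uv,float)-K[:2,2])/K[0,0];u=d.copy()
    for _ in range(20): u=d/(1+p["k1"]*(u@u))
    return p["T"][:3,3],p["T"][:3,:3]@np.array([u[0],u[1],1])
def onz(n,uv,z):
    o,d=ray(n,uv);return o+d*(z-o[2])/d[2]
def proj(n,X):
    p=P[n];T=p["T"];c=T[:3,:3].T@(np.array(X,float)-T[:3,3]);u=c[:2]/c[2];u=u*(1+p["k1"]*(u@u));return u*p["K"][0,0]+p["K"][:2,2]
def tri(a,b):
    (o,d),(q,e)=ray("top",a),ray("side",b);s=np.linalg.lstsq(np.c_[d,-e],q-o,rcond=None)[0]
    A,B=o+s[0]*d,q+s[1]*e;return (A+B)/2,np.linalg.norm(A-B)
E
python3 - <<'E'
import cv2,numpy as np
t=cv2.imread("pics/top0.png");s=cv2.imread("pics/side0.png")
def c(i,x,y,w,h,f):return cv2.resize(i[y:y+h,x:x+w],None,fx=f,fy=f,interpolation=cv2.INTER_CUBIC)
cv2.imwrite("pics/c1.png",np.hstack([c(t,180,180,66,75,6),c(t,256,225,66,75,6)]))
cv2.imwrite("pics/c2.png",np.hstack([c(t,85,170,75,100,5),c(s,175,155,80,100,5)]))
E
```

```text
(no output)
```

View pics/c1.png

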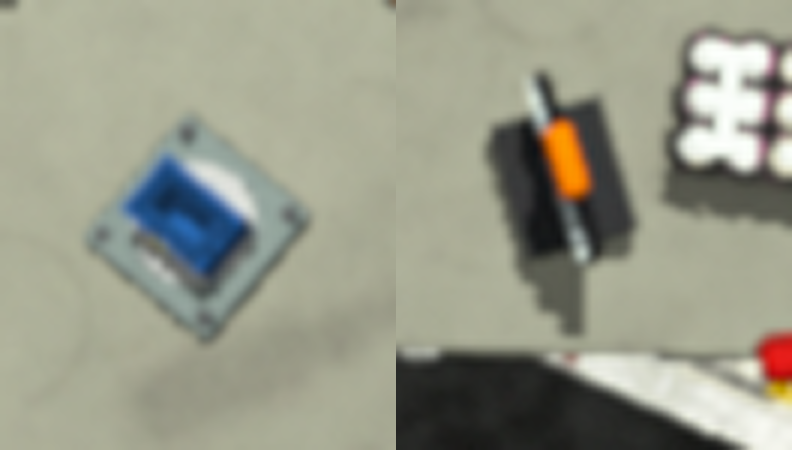

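View pics/c2.png

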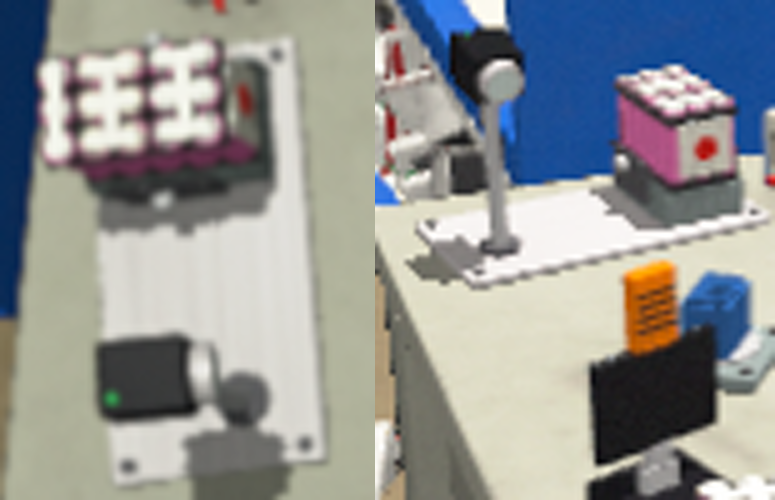

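```bash
python3 - <<'E'
from h import *
np.set_printoptions(precision=4,suppress=True)
t=cv2.imread("pics/top0.png");s=cv2.imread("pics/side0.png")
def rect(im,lo,hi,box):
    x,y,w,h=box;m=cv2.inRange(cv2.cvtColor(im[y:y+h,x:x+w],cv2.COLOR_BGR2HSV),lo,hi)
    c=max(cv2.findContours(m,cv2.RETR_EXTERNAL,cv2.CHAIN_APPROX_NONE)[0],key=cv2.contourArea)
    r=cv2.minAreaRect(c);M=cv2.moments(m,True)
    return cv2.boxPoints(r)+[x,y],np.array([M["m10"]/M["m00"]+x,M["m01"]/M["m00"]+y]),r
B,cb,r=rect(t,(100,110,50),(125,255,255),(190,195,45,45));print("blue",r,cb)
W=np.array([onz("top",b,.058) for b in B]);print(W,W.mean(0),np.linalg.norm(np.diff(W,axis=0),axis=1))
z=lambda x,y,X,Y,f:np.array([X+(x+.5)/f-.5,Y+(y+.5)/f-.5])
C=np.array([onz("top",z(x,y,180,180,6),.012) for x,y in((190,117),(308,215),(206,338),(88,237))])
print("plate",C,C.mean(0),np.linalg.norm(np.diff(C,axis=0),axis=1)); d=C[0]-C[3],C[1]-C[2],C[1]-C[0],C[2]-C[3]
print("edge angs",[np.degrees(np.arctan2(v[1],v[0])) for v in d])
O,co,r=rect(t,(5,150,120),(20,255,255),(270,235,30,40));print("tab",r,co)
W=np.array([onz("top",b,.176) for b in O]);print(W,W.mean(0))
for i in (0,1): v=W[i+1]-W[i];print(np.linalg.norm(v),np.degrees(np.arctan2(v[1],v[0])))
Os,cos,r=rect(s,(5,150,100),(20,255,255),(215,195,35,40));print("side tab",cos,tri(co,cos))
f=[onz("top",z(x,y,256-66,225,6),.13) for x,y in((541,74),(584,262))];v=f[0]-f[1];print("frame ends",f,np.linalg.norm(v),np.degrees(np.arctan2(v[1],v[0])))
L=tri(z(205,370,85,170,5),z(502,80,175-75,155,5));R=tri(z(245,98,85,170,5),z(706,148,175-75,155,5))
print("lens",L,"dot",R,np.linalg.norm((L[0]-R[0])[:2]))
E
```

```text
blue ((20.455753326416016, 20.836284637451172), (18.344057083129883, 11.570868492126465), 41.18592834472656) [210.5529 215.6202]
[[0.5339 0.0607 0.058 ]
 [0.559  0.0409 0.058 ]
 [0.5262 0.0005 0.058 ]
 [0.5013 0.0204 0.058 ]] [0.5301 0.0306 0.058 ] [0.032  0.052  0.0319]
plate [[ 0.5856  0.0386  0.012 ]
 [ 0.5394 -0.0209  0.012 ]
 [ 0.4788  0.025   0.012 ]
 [ 0.5256  0.0845  0.012 ]] [0.5324 0.0318 0.012 ] [0.0754 0.0761 0.0758]
edge angs [np.float64(-37.43862922412009), np.float64(-37.135471671079884), np.float64(-127.80195349669214), np.float64(-128.18816823200078)]
tab ((14.0, 16.0), (12.649110794067383, 5.692100524902344), 71.56504821777344) [284.0959 251.1233]
[[ 0.4437 -0.1631  0.176 ]
 [ 0.4486 -0.1763  0.176 ]
 [ 0.4194 -0.1869  0.176 ]
 [ 0.4146 -0.1738  0.176 ]] [ 0.4316 -0.175   0.176 ]
0.014046732670835298 -69.93575839777169
0.031050937857685944 -160.02141129486301
side tab [229.5886 216.1392] (array([ 0.4314, -0.1752,  0.1505]), np.float64(0.0028621327975186274))
frame ends [array([ 0.4703, -0.1635,  0.13  ]), array([ 0.3907, -0.1841,  0.13  ])] 0.08220212301082137 14.486163752597037
lens (array([0.4383, 0.2293, 0.1504]), np.float64(0.0017715133138060423)) dot (array([0.5964, 0.2498, 0.0686]), np.float64(0.001985230796175874)) 0.15942859639091592
```

```bash
cat >> h.py <<'E'
from scipy.spatial.transform import Rotation as Ro
def plan(x,y,z,yaw):
    s=robot.observe();R=Ro.from_euler("xyz",s["tool_rot"]);T=Ro.from_euler("xyz",[np.pi,0,np.radians(yaw)])
    d=R.inv().apply(np.array([x,y,z])-s["tool_pos"])*100;dr=np.degrees((R.inv()*T).as_rotvec())
    print("t",s["time"],"pos",np.round(s["tool_pos"],4),"yaw",np.degrees(s["tool_rot"]).round(2),"F",s["contact_force"].round(1),"op",round(s["opening"],4),"g",s["grip_force"]);print("d",d.round(2),"dr",dr.round(1))
E
python3 -c "
from h import *
plan(.40,.26,.245,110)"
```

```text
t 0.1 pos [0.2022 0.4841 0.2261] yaw [-1.7992e+02 -1.0000e-02  1.5732e+02] F [ 0.5 -0.2 -0.7] op 0.0915 g 0.0
d [-26.89 -13.05  -1.88] dr [-0.1  0.  47.3]
```

Emit:
step_arm(
  increments=[
    {"delta_pos": [-5.4, -2.6, -1], "dr": [0, 0, 9.5], "fingers": -1},
    {"delta_pos": [-10.8, -5.2, -1.9], "dr": [0, 0, 19], "fingers": -1},
    {"delta_pos": [-16.1, -7.8, -1.9], "dr": [0, 0, 28.4], "fingers": -1},
    {"delta_pos": [-21.5, -10.4, -1.9], "dr": [0, 0, 37.9], "fingers": -1},
    {"delta_pos": [-26.9, -13, -1.9], "dr": [0, 0, 47.3], "fingers": -1},
  ],
)

```text
time: 0.72
tool_pos: [0.4014, 0.2591, 0.2456]
tool_rot: [-3.141, -0.0, 1.915]
contact_force: [-0.1, 0.6, 0.2]
opening: 0.0918
grip_force: 0.0
```

```bash
python3 -c "
from h import *
plan(.42,-.03,.225,64)"
```

```text
t 0.725 pos [0.4014 0.2591 0.2456] yaw [-1.7999e+02 -1.0000e-02  1.0972e+02] F [-0.1  0.6  0.2] op 0.0918 g 0.0
d [-27.85  -8.     2.06] dr [-0.  -0.  45.7]
```

Emit:
step_arm(
  increments=[
    {"delta_pos": [-5.5, -1.6, 0], "dr": [0, 0, 9.2], "fingers": -1},
    {"delta_pos": [-11, -3.2, 0], "dr": [0, 0, 18.4], "fingers": -1},
    {"delta_pos": [-16.7, -4.8, 1], "dr": [0, 0, 27.5], "fingers": -1},
    {"delta_pos": [-22.3, -6.4, 2], "dr": [0, 0, 36.6], "fingers": -1},
    {"delta_pos": [-27.8, -8, 2], "dr": [0, 0, 45.7], "fingers": -1},
  ],
)

```text
time: 1.35
tool_pos: [0.4198, -0.0295, 0.2249]
tool_rot: [-3.14, 0.0, 1.117]
contact_force: [1.4, 0.1, -0.3]
opening: 0.0917
grip_force: 0.0
```

```bash
python3 -c "
from h import *
plan(.4315,-.175,.215,17)"
```

```text
t 1.35 pos [ 0.4198 -0.0295  0.2249] yaw [-1.7991e+02  1.0000e-02  6.4020e+01] F [ 1.4  0.1 -0.3] op 0.0917 g 0.0
d [-12.56   7.43   0.98] dr [-0.1  0.  47. ]
```

Emit:
step_arm(
  increments=[
    {"delta_pos": [-2.5, 1.5, 0], "dr": [0, 0, 9.4], "fingers": -1},
    {"delta_pos": [-5, 3, 0], "dr": [0, 0, 18.8], "fingers": -1},
    {"delta_pos": [-7.5, 4.5, 0], "dr": [0, 0, 28.2], "fingers": -1},
    {"delta_pos": [-10, 6, 0], "dr": [0, 0, 37.6], "fingers": -1},
    {"delta_pos": [-12.6, 7.4, 0], "dr": [0, 0, 47], "fingers": -1},
  ],
)

```text
time: 1.98
tool_pos: [0.4324, -0.1743, 0.2254]
tool_rot: [-3.141, 0.0, 0.297]
contact_force: [0.8, -0.6, 0.1]
opening: 0.092
grip_force: 0.0
```

```bash
python3 -c "
from h import *
plan(.4315,-.175,.137,17)"
```

```text
t 1.975 pos [ 0.4324 -0.1743  0.2254] yaw [-1.7996e+02  2.0000e-02  1.7010e+01] F [ 0.8 -0.6  0.1] op 0.092 g 0.0
d [-0.11  0.05  8.84] dr [-0.  0.  0.]
```

Emit:
step_arm(
  increments=[
    {"delta_pos": [-0.1, 0, 3], "dr": [0, 0, 0], "fingers": -0.6},
    {"delta_pos": [-0.1, 0, 6], "dr": [0, 0, 0], "fingers": -0.6},
    {"delta_pos": [-0.1, 0, 8.2], "dr": [0, 0, 0], "fingers": -0.5},
    {"delta_pos": [-0.1, 0, 8.8], "dr": [0, 0, 0], "fingers": -0.5},
    {"delta_pos": [-0.1, 0, 8.8], "dr": [0, 0, 0], "fingers": -0.2},
  ],
  newtons=20,
)

```text
time: 2.6
tool_pos: [0.4317, -0.1737, 0.1378]
tool_rot: [-3.141, 0.0, 0.302]
contact_force: [-0.7, -0.1, 0.3]
opening: 0.0628
grip_force: 0.0
```

Emit:
step_arm(
  increments=[
    {"delta_pos": [0, 0, 0], "dr": [0, 0, 0], "fingers": 0.3},
    {"delta_pos": [0, 0, 0], "dr": [0, 0, 0], "fingers": 0.6},
    {"delta_pos": [0, 0, 0], "dr": [0, 0, 0], "fingers": 1},
    {"delta_pos": [0, 0, 0], "dr": [0, 0, 0], "fingers": 1},
    {"delta_pos": [0, 0, 0], "dr": [0, 0, 0], "fingers": 1},
  ],
  newtons=20,
)

```text
time: 3.22
tool_pos: [0.4317, -0.1737, 0.1378]
tool_rot: [3.142, -0.0, 0.302]
contact_force: [0.4, 0.3, 0.2]
opening: 0.0131
grip_force: 0.2
```

Emit:
step_arm(
  increments=[
    {"delta_pos": [0, 0, 0], "dr": [0, 0, 0], "fingers": 1},
    {"delta_pos": [0, 0, 0], "dr": [0, 0, 0], "fingers": 1},
    {"delta_pos": [0, 0, 0], "dr": [0, 0, 0], "fingers": 1},
    {"delta_pos": [0, 0, 0], "dr": [0, 0, 0], "fingers": 1},
    {"delta_pos": [0, 0, 0], "dr": [0, 0, 0], "fingers": 1},
  ],
  newtons=25,
)

```text
time: 3.85
tool_pos: [0.4317, -0.1737, 0.1377]
tool_rot: [-3.142, -0.0, 0.302]
contact_force: [-0.6, 0.0, 1.1]
opening: 0.0119
grip_force: 25.0
```

```bash
python3 - <<'E'
from h import *
plan(.4315,-.175,.23,17)
t=viewer.read_camera("top")[:,:,::-1];s=viewer.read_camera("side")[:,:,::-1]
c=lambda i,x,y:cv2.resize(i[y:y+90,x:x+70],None,fx=5,fy=5,interpolation=cv2.INTER_CUBIC)
cv2.imwrite("pics/g.png",np.hstack([c(t,250,210),c(s,195,185)]))
E
```

```text
t 3.85 pos [ 0.4317 -0.1737  0.1377] yaw [-1.800e+02 -1.000e-02  1.732e+01] F [-0.6  0.   1.1] op 0.0119 g 24.992770850658417
d [-0.05  0.12 -9.23] dr [-0.  -0.   0.3]
```

View pics/g.png

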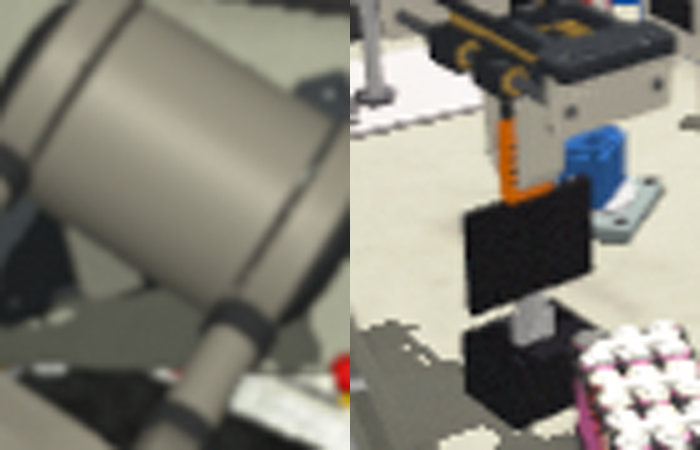

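Emit:
step_arm(
  increments=[
    {"delta_pos": [0, 0, -1], "dr": [0, 0, 0], "fingers": 1},
    {"delta_pos": [0, 0, -2.5], "dr": [0, 0, 0], "fingers": 1},
    {"delta_pos": [0, 0, -4.5], "dr": [0, 0, 0], "fingers": 1},
    {"delta_pos": [0, 0, -6.5], "dr": [0, 0, 0], "fingers": 1},
    {"delta_pos": [0, 0, -7.7], "dr": [0, 0, 0], "fingers": 1},
  ],
  newtons=30,
)

```text
time: 4.58
tool_pos: [0.4319, -0.1739, 0.216]
tool_rot: [3.141, -0.001, 0.302]
contact_force: [-0.2, -0.1, -2.0]
opening: 0.0114
grip_force: 30.0
```

```bash
python3 -c "
from h import *
plan(.531,.0315,.215,52)"
```

```text
t 4.575 pos [ 0.4319 -0.1739  0.216 ] yaw [ 1.7994e+02 -6.0000e-02  1.7320e+01] F [-0.2 -0.1 -2. ] op 0.0114 g 29.992244839668274
d [ 15.58 -16.65   0.1 ] dr [  0.1  -0.  -34.7]
```

Emit:
step_arm(
  increments=[
    {"delta_pos": [2.5, -2.7, 0], "dr": [0, 0, -6], "fingers": 1},
    {"delta_pos": [6, -6.4, 0], "dr": [0, 0, -14], "fingers": 1},
    {"delta_pos": [9.6, -10.3, 0], "dr": [0, 0, -22], "fingers": 1},
    {"delta_pos": [13, -14, 0], "dr": [0, 0, -29], "fingers": 1},
    {"delta_pos": [15.6, -16.6, 0], "dr": [0, 0, -34.7], "fingers": 1},
  ],
)

```text
time: 5.2
tool_pos: [0.5315, 0.0332, 0.2147]
tool_rot: [-3.141, -0.0, 0.913]
contact_force: [-0.1, -0.5, -1.4]
opening: 0.0119
grip_force: 30.0
```

```bash
python3 - <<'E'
from h import *
plan(.531,.0315,.15,52)
s=viewer.read_camera("side")[:,:,::-1];cv2.imwrite("pics/s2.png",s);t=viewer.read_camera("top")[:,:,::-1];cv2.imwrite("pics/t2.png",t)
o=robot.observe()["tool_pos"]
print("foot exp px",proj("side",[o[0],o[1],o[2]-.1297]),"slot mouth exp px",proj("side",[.531,.0315,.058]))
c=lambda i,x,y:cv2.resize(i[y:y+100,x:x+90],None,fx=6,fy=6,interpolation=cv2.INTER_CUBIC)
cv2.imwrite("pics/i.png",c(s,210,160))
E
```

```text
t 5.2 pos [0.5315 0.0332 0.2147] yaw [-179.98   -0.     52.3 ] F [-0.1 -0.5 -1.4] op 0.0119 g 29.9919855594635
d [-0.17  0.07  6.47] dr [-0.  -0.   0.3]
foot exp px [242.19901683 203.86855699] slot mouth exp px [242.38518666 211.47098608]
```

View pics/i.png

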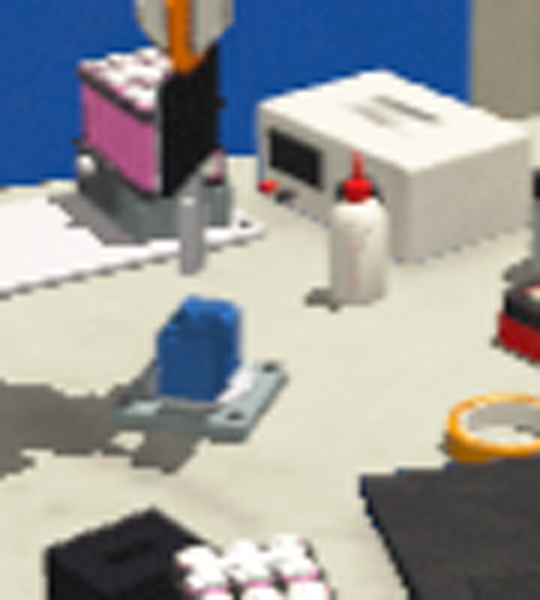

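```bash
python3 - <<'E'
from h import *
np.set_printoptions(precision=2,suppress=True)
s=cv2.imread("pics/s2.png")
for r in (193,196,199,202,204): print(r,s[r,234:250].mean(1).astype(int), s[r,234:250,0].astype(int))
m=cv2.inRange(cv2.cvtColor(s,cv2.COLOR_BGR2HSV),(100,110,40),(125,255,255))
for r in range(207,229,2):
    c=np.where(m[r,228:260])[0]+228; print(r,c.min() if len(c) else 0,c.max() if len(c) else 0)
def corners(cx,cy,z,a,b,w=52):
    th=np.radians(w-90);x=np.array([np.cos(th),np.sin(th)]);y=np.array([-x[1],x[0]])
    return [proj("side",[*(np.array([cx,cy])+i*a*x+j*b*y),z]) for i,j in((-1,-1),(-1,1),(1,1),(1,-1))]
for z in(.058,.052,.012): print(z,np.array(corners(.531,.0315,z,.017,.024)).ravel())
print("plate",np.array(corners(.531,.0315,.012,.04,.04)).ravel())
o=robot.observe()["tool_pos"]
for z in(0,.046):print("blade",np.array(corners(o[0],o[1],o[2]-.1297+z,.005,.012)).ravel())
E
```

```text
193 [ 69  70  88  96  96 115 175 209 162 118 111 106 112 110 140 193] [ 70  71  88  97  97 115 173 206 161 117 110 107 113 111 134 180]
196 [106 107 106 101 105 123 143 146 139 126 130 109 108 108 167 221] [107 109 107 101 105 124 142 144 139 126 131 109 109 109 166 219]
199 [107 109 108 110 114 122 143 143 139 143 216 246 248 243 222 193] [107 109 109 110 113 121 141 141 138 142 213 244 247 240 219 189]
202 [238 209 187 181 170 160 140 143 140 131 173 208 211 216 217 219] [235 205 183 177 167 157 139 141 138 131 166 192 197 201 202 204]
204 [212 210 210 211 216 196 140 138 133 147 194 215 216 218 217 217] [197 196 195 196 202 184 139 137 131 141 180 200 201 204 202 203]
207 0 0
209 0 0
211 240 248
213 239 248
215 237 248
217 236 248
219 236 248
221 237 248
223 237 247
225 237 245
227 0 0
0.058 [235.08 213.77 240.13 208.04 249.52 209.23 244.73 215.03]
0.052 [235.14 215.4  240.18 209.63 249.55 210.83 244.77 216.67]
0.012 [235.56 226.11 240.52 220.09 249.79 221.34 245.07 227.43]
plate [227.41 227.3  235.96 217.35 257.57 220.22 250.01 230.47]
blade [239.53 205.09 242.03 202.32 244.83 202.66 242.37 205.45]
blade [239.11 192.26 241.65 189.64 244.49 189.97 241.99 192.6 ]
```

Emit:
step_arm(
  increments=[
    {"delta_pos": [-0.1, 0.15, 0.5], "dr": [0, 0, 0], "fingers": 1},
    {"delta_pos": [-0.1, 0.15, 1.5], "dr": [0, 0, 0.3], "fingers": 1},
    {"delta_pos": [-0.1, 0.15, 2.4], "dr": [0, 0, 0.3], "fingers": 1},
    {"delta_pos": [-0.1, 0.15, 3.2], "dr": [0, 0, 0.3], "fingers": 1},
    {"delta_pos": [-0.1, 0.15, 3.8], "dr": [0, 0, 0.3], "fingers": 1},
  ],
)

```text
time: 5.92
tool_pos: [0.5328, 0.0297, 0.1775]
tool_rot: [3.14, -0.003, 0.902]
contact_force: [3.2, 2.2, 0.6]
opening: 0.0115
grip_force: 30.0
```

```bash
python3 -c "
from h import *
plan(.5315,.031,.15,52)"
```

```text
t 5.925 pos [0.5328 0.0297 0.1775] yaw [179.89  -0.19  51.66] F [3.2 2.2 0.6] op 0.0115 g 29.99993920326233
d [ 0.01 -0.19  2.75] dr [ 0.1 -0.2 -0.3]
```

Emit:
step_arm(
  increments=[
    {"delta_pos": [0.2, -0.05, 0.2], "dr": [0, 0, 0], "fingers": 1},
    {"delta_pos": [0.2, -0.05, 0.7], "dr": [0, 0, 0], "fingers": 1},
    {"delta_pos": [0.2, -0.05, 1.2], "dr": [0, 0, 0], "fingers": 1},
    {"delta_pos": [0.2, -0.05, 1.6], "dr": [0, 0, 0], "fingers": 1},
    {"delta_pos": [0.2, -0.05, 1.6], "dr": [0, 0, 0], "fingers": 1},
  ],
)

```text
time: 6.55
tool_pos: [0.5323, 0.0314, 0.1602]
tool_rot: [-3.141, 0.0, 0.903]
contact_force: [-0.8, 1.2, -1.5]
opening: 0.0119
grip_force: 30.0
```

```bash
python3 -c "
from h import *
plan(.5315,.031,.15,52)"
```

```text
t 6.55 pos [0.5323 0.0314 0.1602] yaw [-1.7996e+02  2.0000e-02  5.1720e+01] F [-0.8  1.2 -1.5] op 0.0119 g 29.999729096889496
d [-0.08 -0.04  1.02] dr [-0.   0.  -0.3]
```

In the slot, low forces. Down the rest.

Emit:
step_arm(
  increments=[
    {"delta_pos": [0, 0, 0.4], "dr": [0, 0, 0], "fingers": 1},
    {"delta_pos": [0, 0, 0.7], "dr": [0, 0, 0], "fingers": 1},
    {"delta_pos": [0, 0, 0.9], "dr": [0, 0, 0], "fingers": 1},
    {"delta_pos": [0, 0, 1.0], "dr": [0, 0, 0], "fingers": 1},
    {"delta_pos": [0, 0, 1.05], "dr": [0, 0, 0], "fingers": 1},
  ],
)

```text
time: 7.18
tool_pos: [0.5325, 0.0313, 0.1502]
tool_rot: [-3.142, -0.0, 0.903]
contact_force: [0.6, 0.4, -1.3]
opening: 0.012
grip_force: 30.0
```

```bash
python3 -c "
from h import *
plan(.5315,.031,.15,4.5)"
```

```text
t 7.175 pos [0.5325 0.0313 0.1502] yaw [-180.     -0.     51.72] F [ 0.6  0.4 -1.3] op 0.012 g 29.99977022409439
d [-0.09 -0.06  0.02] dr [-0.   0.  47.2]
```

Emit:
step_arm(
  increments=[
    {"delta_pos": [0, 0, 0.1], "dr": [0, 0, 2], "fingers": 1},
    {"delta_pos": [0, 0, 0.1], "dr": [0, 0, 7], "fingers": 1},
    {"delta_pos": [0, 0, 0.1], "dr": [0, 0, 13], "fingers": 1},
    {"delta_pos": [0, 0, 0.1], "dr": [0, 0, 19], "fingers": 1},
    {"delta_pos": [0, 0, 0.1], "dr": [0, 0, 24], "fingers": 1},
  ],
)

```text
time: 7.8
tool_pos: [0.5325, 0.0315, 0.1497]
tool_rot: [-3.141, -0.0, 0.479]
contact_force: [-0.8, 1.0, 2.8]
opening: 0.012
grip_force: 30.0
```

```bash
python3 -c "
from h import *
plan(.5325,.0313,.15,4.5)"
```

```text
t 7.8 pos [0.5325 0.0315 0.1497] yaw [-1.7999e+02 -2.0000e-02  2.7470e+01] F [-0.8  1.   2.8] op 0.012 g 29.99965935945511
d [-0.01  0.02 -0.03] dr [-0. -0. 23.]
```

Emit:
step_arm(
  increments=[
    {"delta_pos": [0, 0, 0], "dr": [0, 0, 5], "fingers": 1},
    {"delta_pos": [0, 0, 0], "dr": [0, 0, 11], "fingers": 1},
    {"delta_pos": [0, 0, 0], "dr": [0, 0, 17], "fingers": 1},
    {"delta_pos": [0, 0, 0], "dr": [0, 0, 21], "fingers": 1},
    {"delta_pos": [0, 0, 0], "dr": [0, 0, 23], "fingers": 1},
  ],
)

```text
time: 8.43
tool_pos: [0.5321, 0.032, 0.1497]
tool_rot: [-3.14, 0.0, 0.08]
contact_force: [-3.2, 3.4, 5.6]
opening: 0.0122
grip_force: 30.0
```

Emit:
step_arm(
  increments=[
    {"delta_pos": [0, 0, 0], "dr": [0, 0, 0], "fingers": 1},
    {"delta_pos": [0, 0, 0], "dr": [0, 0, 0], "fingers": 1},
    {"delta_pos": [0, 0, 0], "dr": [0, 0, 0], "fingers": 1},
    {"delta_pos": [0, 0, 0], "dr": [0, 0, 0], "fingers": 1},
    {"delta_pos": [0, 0, 0], "dr": [0, 0, 0], "fingers": 1},
  ],
)

```text
time: 9.05
tool_pos: [0.5322, 0.0319, 0.1497]
tool_rot: [-3.14, 0.0, 0.082]
contact_force: [-3.0, 3.7, 6.7]
opening: 0.0118
grip_force: 30.0
```

```bash
python3 - <<'E'
from h import *
plan(.5325,.0313,.15,4.5)
s=viewer.read_camera("side")[:,:,::-1]
cv2.imwrite("pics/s3.png",s)
cv2.imwrite("pics/j.png",cv2.resize(s[150:250,195:285],None,fx=6,fy=6,interpolation=cv2.INTER_CUBIC))
for y in(-.042,.042):
  for z in(.078,.142):
    a=np.radians(4.5);print(y,z,(proj("side",[.5325+y*np.cos(a),.0313+y*np.sin(a),z])-[195,150])*6)
E
```

```text
t 9.05 pos [0.5322 0.0319 0.1497] yaw [-1.7994e+02  3.0000e-02  4.7000e+00] F [-3.   3.7  6.7] op 0.0118 g 30.00619947910309
d [ 0.03  0.07 -0.03] dr [-0.1  0.   0.2]
-0.042 0.078 [215.27587138 349.62406709]
-0.042 0.142 [210.65666528 241.67365784]
0.042 0.078 [354.99020633 322.76417138]
0.042 0.142 [353.24735929 217.04213724]
```

View pics/j.png

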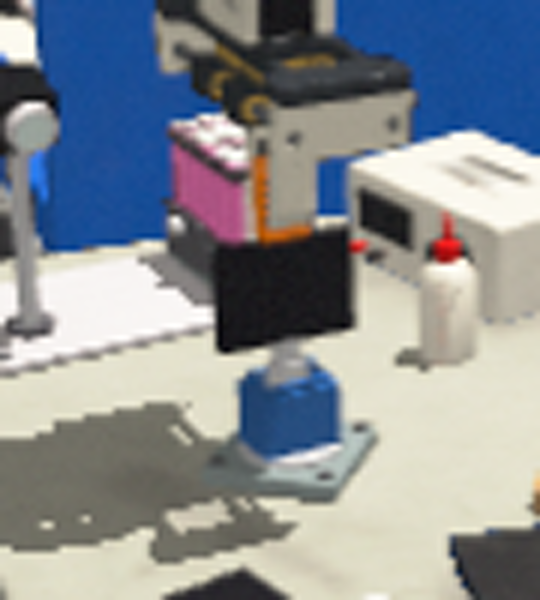

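```bash
python3 -c "
from cell import robot
print(robot.hand_in())"
```

```text
the job is handed in; nothing more can be done
None
```

I handed the job in at about 9 s: the mirror's blade is down in the swivel slot, turned about 47° (0.82 rad) clockwise to face the rig's midpoint, and still gripped at 30 N; `hand_in()` returned no verdict, so I don't know whether it passed.

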